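# Load a sample tray under the microscope stage's spring clip

### The arm

A 6-joint arm with a two-finger parallel gripper is mounted at the origin on the work surface. World frame = base frame: x ahead of the robot, y to its left, z up, the work surface at z = 0. Lengths are in m, angles in rad, forces in N, time in s.
With the tool pointing down it reaches from about 0.275 to 0.875 m from the base axis. Payload 12.5 kg.
Tool frame: the origin (TCP) lies at the very end of the fingers, on their centre line; the grasp point (between the pads) lies 19 mm behind it (tcp_to_grasp is the distance from the TCP to the grasp point, in m); z points along the fingers, y is the direction in which the jaws open and shut (so a half turn about z gives the same grasp; the last joint's range is limited). The gripper opens to 85 mm and grips with 20 to 120 N. Pads are 22 mm wide; open, the fingers measure 114 mm over their backs; the gripper's body (76 mm by 85 mm) begins 54 mm behind the grasp point. The pads swing forward as they close: fully open they stand 13 mm farther back than shut.
Start: joints at [1.078, 0.351, 1.652, -0, 1.139, -0.085], TCP at [0.218, 0.505, 0.231] pointing down, gripper open.
Joint ranges: [-2.75, 2.75], [-0.79, 2.1], [0.01, 2.65], [-1.57, 4.71], [0.07, 3.14], [-2.87, 2.87]. Speed limits (rad/s): [2.22, 2.22, 2.79, 3.14, 3.14, 3.14].

### API

Orientations are given as a unit quaternion [w, x, y, z].
In Python, from station import state, read_camera, camera_info, close_job, tcp_to_grasp gives the robot as it stands.
- The arm moves only by the tool carry_out, never from a script. Its argument "deltas" is text: rows parted by semicolons, each of 4 numbers parted by spaces: the shift along the tool's x, y, z in m, then the turn about the tool's z in degrees. In form: tx ty tz twist; .... A call has exactly 8 rows; each row is the pose to reach, as a shift and turn from the pose commanded when the call began, along the tool's axes at that moment; what a row does not reach only later rows make up. A row lasts 1/12 s, in which the tool goes at most 41.7 mm and 7.16 degrees, less where a joint would pass 70% of its speed; a pose out of reach is approached as far as the arm can. A call with a gripper value outside its range is refused whole. "hand" is the opening, from -1 (shut) to 1 (fully open), set as the call begins (left out, the last holds). The fingers move at their own pace and stop on an object; the grip force is fixed at half the most. Time passes only in rows, so rows that repeat a pose let the fingers close, or fill a call up. It gives the time, the measured TCP pose, the force and the opening at its end, in the units of the state.
- state(): the state, without advancing time (a new reading comes with each control period).
- read_camera(name): name is "scene" or "top" or "wrist"; returns (picture, depth): 420x560x3 uint8, red, green, blue; 420x560 float32, m along the optical axis (not along the pixel's ray), 0 where there is no reading.
- camera_info(name): a dict with "camera_matrix" (3x3 intrinsics, pixels), "dist" ([k1, k2, p1, p2, k3] as OpenCV has them; the pictures are not rectified), "R" (3x3) and "t" (3): a world point X has camera coordinates R X + t; the wrist camera has in their place "tool_from_camera" (4x4, takes a point from camera to tool coordinates, whose origin is the TCP and whose axes are the flange's). Camera axes: x right, y down, z forward; pixel columns grow to the right and rows downward; lengths in m; the calibration is good to about 2 mm. A picture is of the moment at which its call begins: read the wrist's pose just before it. camera_info takes no time and is no camera call.
- close_job(): hands the job in, once; it reports no verdict.
The state is a dict: "clock": time; "q": joint angles; "dq": joint speeds; "joint_efforts": joint torques, N m; "eef_pos": TCP position; "orientation": TCP orientation; "wrist_force": force on the tool from outside, world axes, zero at the start; "ft_torque": the same for the moment, N m; "finger_gap": opening from 0.0 (shut) to 1.0 (fully open).
Only numpy, scipy, OpenCV 4.12 (cv2) and the standard library are available. Lean on these libraries where they do the work, as an engineer would, in place of code of your own. Each camera call takes 0.05 s, during which the arm holds its last target.

### The job

On the raised microscope stage, press the spring clip's long bar down with one fingertip so that its nose lifts, and keep it down while the other fingertip pushes the sample tray along its channel, under the nose, right up against the end stop. Only then let the clip come down on the tray, so that it ends clamped against the stop, and move clear. Do not grip or lift the tray, do not let the nose touch it on the way, and leave everything else where it is.

Things in the scene. Friction and masses are not known exactly. Their poses are not given: they have to be found in the camera images.
- stage: Grey platform fixed to the table, 185 x 135 mm, top 40 mm up. Origin at table level, on the channel's middle line. The channel, 59 mm wide, runs along the stage's x between two guides (5 mm thick, 8 mm high, x = -105 to +62 mm); the tray is pushed to +x. The platform ends at y = +50 mm; open air beyond, under the press bar.
- end_stop (a point): Middle of the end stop's face that the tray comes to rest against, at x = +62, y = 0 mm in the stage's frame, 47 mm above the table. The stop is a steel bar across the channel, 8 mm thick, its top 14 mm above the platform.
- axle (a point): Middle of the clip's axle, which runs along the stage's x at y = +45 mm, 62 mm above the table. It hangs between two posts (x = -92 and +54 mm in the stage's frame, 6 mm thick, y = 39 to 50 mm, up to 68 mm above the table).
- tray: White flat sample tray, 60 (x, along the channel) x 56 (y) x 12 mm high, with nine round wells on top, 70 to 120 g. It lies in the channel on the platform, before the nose. Origin at the centre of its underside; x axis along the channel. Fully home, its centre is at x = +32 mm in the stage's frame.
- clip (a joint): Tilt of the spring clip about its axle, rad: 0 = at rest (nose lowest), positive as the bar is pressed down and the nose lifts, 0.36 = hard stop. The nose clears the tray from about 0.16 on; resting on the tray it reads about 0.13. A spring returns it: pressing at the bar's middle line takes about 3 N to start and 5 N at the hard stop.
- press_bar (a point): The clip's press bar: flat steel strip 145 (along x) x 30 x 4 mm. Origin: centre of its top face, at rest at x = -30, y = +83 mm in the stage's frame, 56 mm above the table, outer edge tilted up 0.25 rad; pressed it is about level. Its height at joint 0.13, 0.25, 0.36: 51, 47, 43 mm, so that two fingertips at one height can press it and push the tray (40 to 52 mm up).
- nose (a point): The clip's nose: round steel bar 8 mm in diameter, 20 mm long along x, at the end of a leaf reaching from the axle over the channel. Origin at its centre: x = +32 mm (22 to 42), y = 0 in the stage's frame. Its underside is 6 mm above the platform at rest, barring the tray's way, and 22 mm above it at the hard stop.
- spare_tray: Bystander: an identical tray, lying on the table. Origin at the centre of its underside. Leave it.
- vial: Bystander: glass vial, 22 mm diameter, 45 mm high, standing on the platform on the -y side of the channel. Origin at its underside.
- driver: Bystander: screwdriver, 150 mm long, on the table.
- puck: Bystander: round aluminium sample puck, 66 mm diameter, 32 mm high, on the table.
- solvent: Bystander: amber bottle, 44 mm diameter, 100 mm high, on the table beyond the end stop.
- slide_box: Bystander: white closed box, 50 x 85 x 30 mm, on the table beyond the end stop.
- spanner: Bystander: spanner, 140 mm long, on the table.
Mind the look-alikes: they are no part of the job. What is shaped like the tray but pink is not meant.

How it is judged:
On the way, in this order (a step that is already met when the one before it is completed fails the run):
1. a fingertip holds the clip's bar down, the nose lifted clear, the tray still before it (value of joint clip above 0.14 rad and contact force between the fingers and clip above 0.5 N and x of tray in the frame of stage below -0.008 m), for 0.1 s.
2. with the bar still held down, the tray is pushed under the nose (value of joint clip above 0.14 rad and contact force between the fingers and clip above 0.3 N and contact force between the fingers and tray above 0.05 N and x of tray in the frame of stage above -0.002 m).
At the end, for the whole second after the job is handed in: The tray lies flat in the channel, against the end stop within 4 mm, the clip's nose resting on it under spring force, everything at rest and untouched by the robot (x of tray in the frame of stage between 0.028 and 0.035 m and y of tray in the frame of stage between -0.005 and 0.005 m and z of tray in the frame of stage between 0.037 and 0.043 m and angle between tray's own z axis and vertical below 0.05 rad and value of joint clip between 0.09 and 0.17 rad and contact force between clip and tray above 0.5 N and linear speed of tray below 0.01 m/s).
It fails at once if the clip touches the tray (over 1 N) before the tray is home (contact force between clip and tray above 1 N and x of tray in the frame of stage below 0.026 m).
It fails at once if the tray is lifted more than 8 mm or tipped (z of tray in the frame of stage above 0.048 m or angle between tray's own z axis and vertical above 0.2 rad).
It fails at once if a bystander is moved more than 20 mm (distance of any of spare_tray, vial, driver, puck, solvent, slide_box, spanner from where it was at the start of the episode above 0.02 m).
It also fails if it takes over 40 s, if anything falls off the work surface, if the arm or the gripper's body presses on something with over 40 N, if the wrist force passes 120 N, or if a joint passes its speed limit or range.

## Working session

There is one attempt and no reset: what is moved stays moved. The work goes in short steps, Python scripts to look and compute and a tool call to move; the robot and the scene stay as the last step left them, time stands still between calls to the robot, and variables do not carry over. Pictures are saved under pics/ and viewed, and the job is handed in when it is done.

Besides the shell and the picture viewer there is one more tool, called after "Call:" as a command line: name --argument value ..., lists and objects as JSON in quotes. carry_out: Moves the arm, as the interface text tells. Its arguments: {"type":"object","properties":{"deltas":{"type":"string"},"hand":{"type":"number"}},"required":["deltas"]}

```bash
ls; mkdir -p pics; python3 - <<'E'
from station import *
import cv2
print(state()); print(tcp_to_grasp)
for n in ["scene","top","wrist"]:
    p,d=read_camera(n); cv2.imwrite(f"pics/{n}0.png",p[:,:,::-1]); 
    import numpy as np; np.save(f"{n}0.npy",d)
    print(n,camera_info(n))
E
```

```text
pics
{'clock': 0.0, 'q': array([ 1.07837549e+00,  3.51257269e-01,  1.65242328e+00, -5.80735594e-06,
        1.13909642e+00, -8.46029439e-02]), 'dq': array([-0.00071254, -0.00028075, -0.00065041, -0.00021777, -0.00112544,
        0.00163275]), 'joint_efforts': array([ 1.24754547e-04, -5.06107521e+01, -2.91400301e+01, -6.05840864e-05,
        4.54763780e-03,  1.12896359e-05]), 'eef_pos': array([0.21795661, 0.50461069, 0.23074721]), 'orientation': array([-1.65956761e-04,  2.02497605e-01,  9.79282579e-01, -5.68433431e-04]), 'wrist_force': array([-0.62672532,  0.18055561, -0.20225345]), 'ft_torque': array([-0.01633363, -0.02180137,  0.04440936]), 'finger_gap': 0.9943997984689045}
0.0187
scene {'camera_matrix': array([[396.52325378,   0.        , 278.15977398],
       [  0.        , 396.52325378, 213.7682407 ],
       [  0.        ,   0.        ,   1.        ]]), 'dist': array([-0.09297327,  0.        ,  0.        ,  0.        ,  0.        ]), 'R': array([[-0.8736236 ,  0.48652707, -0.00855647],
       [ 0.35293323,  0.62143681, -0.69946724],
       [-0.33499244, -0.61409096, -0.71461343]]
[... 438 characters left out ...]
0.01964717, -0.99820681]]), 't': array([0.01412591, 0.54363778, 0.89454864])}
wrist {'camera_matrix': array([[344.1508637 ,   0.        , 281.778022  ],
       [  0.        , 344.1508637 , 215.67114855],
       [  0.        ,   0.        ,   1.        ]]), 'dist': array([-0.05630018,  0.        ,  0.        ,  0.        ,  0.        ]), 'tool_from_camera': array([[-5.80033200e-05, -9.47575745e-01, -3.19531226e-01,
         8.40473548e-02],
       [ 9.99999975e-01, -1.23949918e-04,  1.86049477e-04,
        -1.22071719e-03],
       [-2.15901841e-04, -3.19531207e-01,  9.47575729e-01,
        -1.42394684e-01],
       [ 0.00000000e+00,  0.00000000e+00,  0.00000000e+00,
         1.00000000e+00]])}
```

View pics/scene0.png

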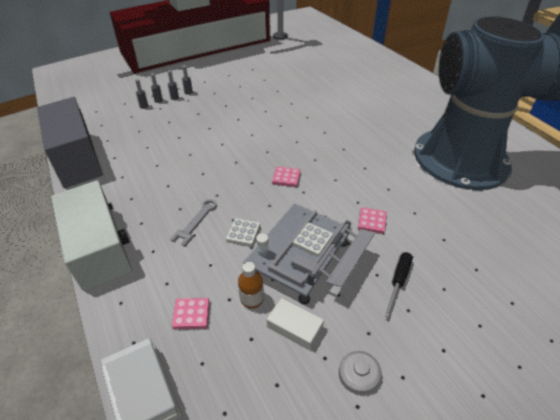

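View pics/top0.png

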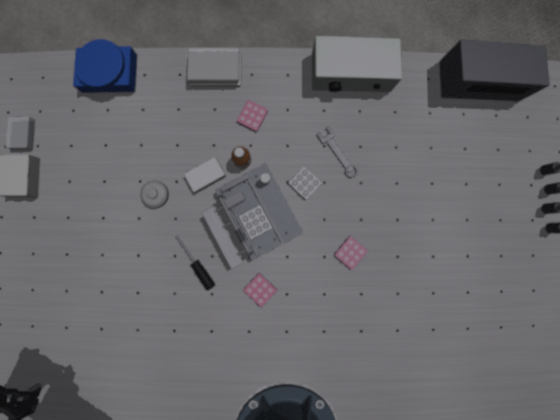

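View pics/wrist0.png

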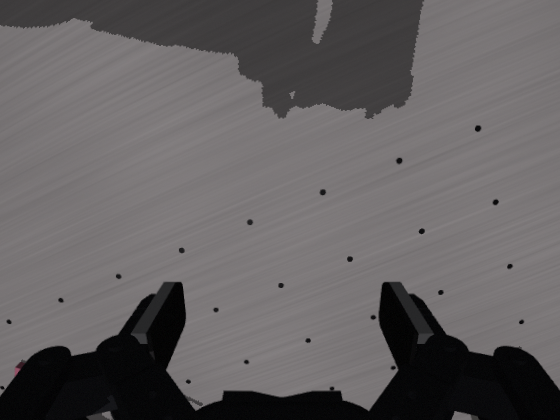

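```bash
python3 - <<'E'
import cv2,numpy as np
p=cv2.imread("pics/top0.png"); c=p[140:290,170:350]; cv2.imwrite("pics/topc.png",cv2.resize(c,None,fx=4.4,fy=4,interpolation=cv2.INTER_CUBIC) if 0 else cv2.resize(c,None,fx=4,fy=4,interpolation=cv2.INTER_CUBIC))
p=cv2.imread("pics/scene0.png"); c=p[190:320,220:400]; cv2.imwrite("pics/scenec.png",cv2.resize(c,None,fx=4,fy=4,interpolation=cv2.INTER_CUBIC))
E
```

```text
(no output)
```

View pics/topc.png

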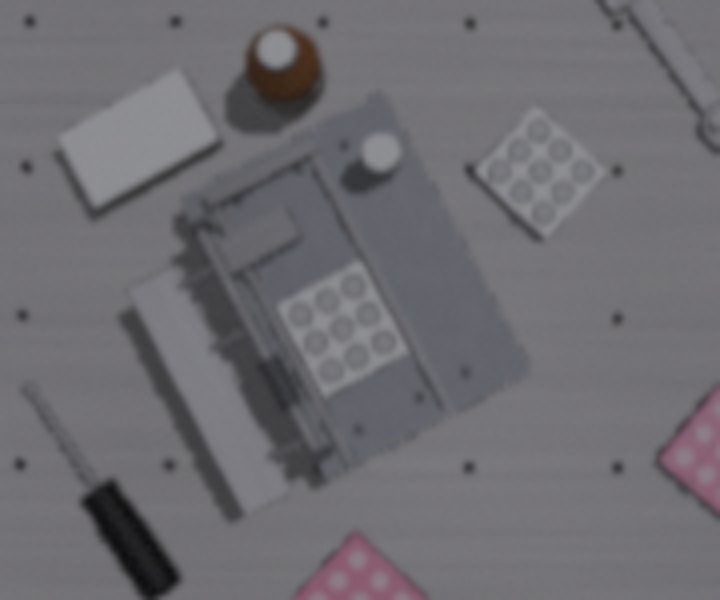

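View pics/scenec.png

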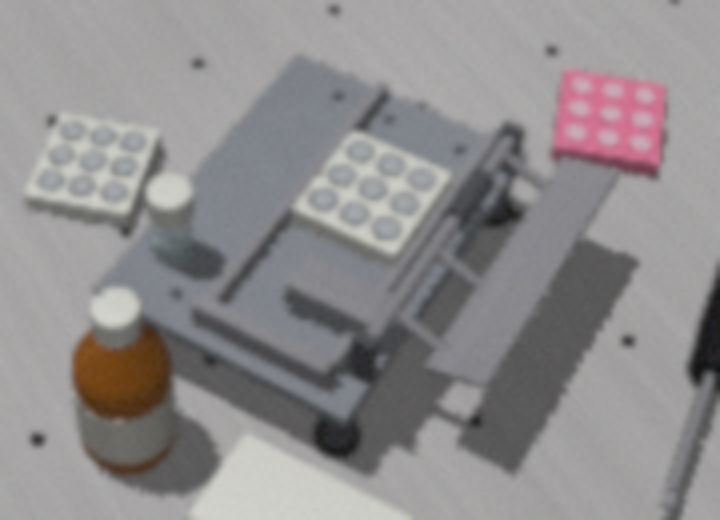

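```bash
cat > h.py <<'E'
import cv2,numpy as np
from station import *
def ray(cam,uv,z):
    I=camera_info(cam); K=I["camera_matrix"]
    n=cv2.undistortPoints(np.array(uv,float).reshape(-1,1,2),K,I["dist"]).reshape(-1,2)
    d=np.c_[n,np.ones(len(n))]@I["R"]; o=-I["R"].T@I["t"]
    return o+d*((z-o[2])/d[:,2])[:,None]
def proj(cam,P):
    I=camera_info(cam)
    return cv2.projectPoints(np.array(P,float).reshape(-1,3),cv2.Rodrigues(I["R"])[0],I["t"],I["camera_matrix"],I["dist"])[0].reshape(-1,2)
E
python3 - <<'E'
from h import *
c=lambda l:[(170+(a+.5)/4-.5,140+(b+.5)/4-.5) for a,b in l]
pl=ray("top",c([(380,93),(531,360),(312,487),(182,200)]),0.04)
print("platform (80,-85),(-105,-85),(-105,50),(80,50)?\n",pl.round(4), np.linalg.norm(pl-np.roll(pl,-1,0),axis=1))
tr=ray("top",c([(360,260),(409,352),(325,396),(278,303)]),0.052)
print("tray",tr.round(4),tr.mean(0),np.linalg.norm(tr-np.roll(tr,-1,0),axis=1))
# sat/bright mask for tray both views
for n,roi in(("top",(140,290,170,350)),("scene",(190,320,220,400))):
    p=cv2.imread(f"pics/{n}0.png"); h=cv2.cvtColor(p,cv2.COLOR_BGR2HSV)
    for T in (125,140,160):
        m=((h[...,2]>T)&(h[...,1]<40)).astype(np.uint8); M=np.zeros_like(m);a,b,c_,d=roi;M[a:b,c_:d]=m[a:b,c_:d]
        M=cv2.morphologyEx(M,cv2.MORPH_CLOSE,np.ones((3,3)))
        for k in cv2.findContours(M,cv2.RETR_EXTERNAL,cv2.CHAIN_APPROX_NONE)[0]:
            if cv2.contourArea(k)>200:
                r=cv2.minAreaRect(k); w=ray(n,cv2.boxPoints(r),.052)
                print(n,T,cv2.contourArea(k),np.round(r[0],1),w.mean(0).round(4),np.linalg.norm(w-np.roll(w,-1,0),axis=1).round(4), np.degrees(np.arctan2(*(w[1]-w[0])[[1,0]])).round(1))
E
```

```text
platform (80,-85),(-105,-85),(-105,50),(80,50)?
 [[ 0.6474  0.0531  0.04  ]
 [ 0.4926 -0.0352  0.04  ]
 [ 0.419   0.0905  0.04  ]
 [ 0.584   0.1674  0.04  ]] [0.17820755 0.14562742 0.18200906 0.13066368]
tray [[0.549  0.0635 0.052 ]
 [0.4968 0.0352 0.052 ]
 [0.4716 0.0828 0.052 ]
 [0.5242 0.11   0.052 ]] [0.51039267 0.0728582  0.052     ] [0.05939859 0.05380743 0.0592685  0.05268354]
top 125 612.0 [222.2 237.2] [0.4745 0.1482 0.052 ] [0.0265 0.1414 0.0263 0.1413] -62.1
top 125 563.5 [255.1 221.6] [0.5103 0.0735 0.052 ] [0.0536 0.0585 0.0535 0.0584] -61.3
top 125 525.5 [305. 182.] [ 0.6018 -0.0401  0.052 ] [0.0524 0.0586 0.0523 0.0583] -44.5
top 125 659.5 [203.7 173.4] [0.6201 0.1925 0.052 ] [0.0805 0.0475 0.0802 0.0474] -60.3
top 140 566.5 [203.8 173.6] [0.6196 0.1922 0.052 ] [0.0765 0.043  0.0763 0.0429] -60.0
scene 125 22769.5 [309.5 254.5] [0.5287 0.0875 0.052 ] [0.3871 0.3171 0.2903 0.3123] 150.4
scene 140 22560.5 [309.5 254.5] [0.5287 0.0875 0.052 ] [0.3123 0.3871 0.3171 0.2903] -113.3
scene 160 22413.5 [309.5 254.5] [0.5287 0.0875 0.052 ] [0.3871 0.3171 0.2903 0.3123] 150.4
```

Call:
carry_out --deltas "-0.024 -0.018 0 -3; -0.05 -0.038 0 -9; -0.08 -0.061 0 -15; -0.11 -0.084 0 -21; -0.14 -0.107 0 -27; -0.17 -0.13 0 -33; -0.195 -0.15 0 -39; -0.21 -0.16 0 -45" --hand 1

```text
clock: 0.82
eef_pos: [0.3482, 0.2721, 0.2313]
orientation: [-0.0, -0.19, 0.982, -0.0]
wrist_force: [0.4, 0.4, 1.2]
finger_gap: 0.998
```

```bash
cat >> h.py <<'E'
from scipy.spatial.transform import Rotation
def tool():
    s=state(); q=s["orientation"]; return s["eef_pos"],Rotation.from_quat([q[1],q[2],q[3],q[0]]).as_matrix(),s
def delta(target_xyz,yaw_y):  # tool y heading deg
    p,R,s=tool(); d=R.T@(np.array(target_xyz)-p); a=np.degrees(np.arctan2(R[1,1],R[0,1]))
    print("pos",p.round(4),"yhead",a.round(2),"delta",d.round(4),"twist",round(-((yaw_y-a+180)%360-180),2),"F",s["wrist_force"].round(2),"t",s["clock"],"gap",s["finger_gap"],"tilt",R[:,2].round(4))
E
python3 -c "
from h import *
delta([.4515,.0844,.2],118)"
```

```text
pos [0.3482 0.2721 0.2313] yhead 111.85 delta [-0.026  -0.2127  0.0314] twist -6.15 F [0.36 0.38 1.25] t 0.8167 gap 0.998317480263268 tilt [-1.e-04 -6.e-04 -1.e+00]
```

Call:
carry_out --deltas "-0.003 -0.025 0.003 -1; -0.007 -0.055 0.008 -2; -0.011 -0.09 0.014 -3; -0.015 -0.125 0.02 -4; -0.019 -0.158 0.025 -5; -0.023 -0.185 0.028 -6; -0.026 -0.205 0.03 -6.2; -0.026 -0.213 0.031 -6.2"

```text
clock: 1.48
eef_pos: [0.451, 0.0843, 0.1999]
orientation: [-0.0, -0.24, 0.971, -0.0]
wrist_force: [-0.8, -0.3, -0.6]
finger_gap: 1.004
```

```bash
python3 -c "
from h import *
delta([.4515,.0844,.2],118)
p,R,s=tool()
im,d=read_camera('wrist'); cv2.imwrite('pics/w1.png',im[:,:,::-1]); np.savez('w1.npz',p=p,R=R,d=d)"
```

```text
pos [0.451  0.0843 0.1999] yhead 117.73 delta [-0.0004 -0.0001 -0.0001] twist -0.27 F [-0.78 -0.29 -0.64] t 1.4833 gap 1.0040429390519567 tilt [-2.e-04 -3.e-04 -1.e+00]
```

View pics/w1.png

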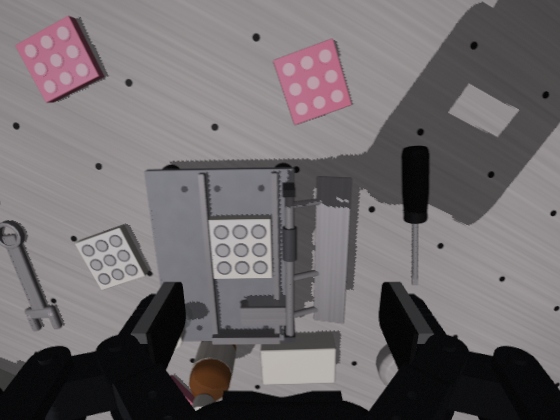

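```bash
cat >> h.py <<'E'
def wray(z,uv,p,R):
    I=camera_info("wrist"); T=I["tool_from_camera"]
    n=cv2.undistortPoints(np.array(uv,float).reshape(-1,1,2),I["camera_matrix"],I["dist"]).reshape(-1,2)
    d=np.c_[n,np.ones(len(n))]@(R@T[:3,:3]).T; o=p+R@T[:3,3]
    return o+d*((z-o[2])/d[:,2])[:,None]
E
cat > m.py <<'E'
from h import *
D=np.load("w1.npz");p,R,d=D["p"],D["R"],D["d"]
im=cv2.imread("pics/w1.png");h=cv2.cvtColor(im,cv2.COLOR_BGR2HSV)
m=((h[...,2]>150)&(h[...,1]<30)).astype(np.uint8); 
M=np.zeros_like(m);M[205:295,195:285]=m[205:295,195:285]
M=cv2.morphologyEx(M,cv2.MORPH_CLOSE,np.ones((9,9)))
k=max(cv2.findContours(M,cv2.RETR_EXTERNAL,cv2.CHAIN_APPROX_NONE)[0],key=cv2.contourArea)
k4=cv2.approxPolyDP(k,8,True).reshape(-1,2);print(k4.tolist())
w=wray(.052,k4,p,R);print("tray",w.round(4).tolist(),w.mean(0),np.linalg.norm(w-np.roll(w,-1,0),axis=1).round(4))
print("tray heads",[np.degrees(np.arctan2(*(w[i]-w[i-1])[[1,0]])).round(1) for i in range(len(w))])
pl=wray(.04,[(147,170),(295,168)],p,R);print("plat",pl.round(4),np.degrees(np.arctan2(*(pl[1]-pl[0])[[1,0]])))
# depth points of fingers in tool frame
I=camera_info("wrist");T=I["tool_from_camera"]
for uv in [(175,287),(183,287),(165,287),(385,287),(393,287),(182,315),(383,315)]:
    z=d[uv[1],uv[0]]; n=cv2.undistortPoints(np.array([[uv]],float),I["camera_matrix"],I["dist"]).ravel()
    print(uv,z,(T[:3,:3]@(np.r_[n,1]*z)+T[:3,3]).round(4))
E
python3 m.py
```

```text
[[268, 219], [209, 220], [215, 278], [271, 277]]
tray [[0.4713, 0.0818, 0.052], [0.4967, 0.0354, 0.052], [0.5478, 0.0641, 0.052], [0.5219, 0.1107, 0.052]] [0.50941371 0.07299285 0.052     ] [0.0529 0.0586 0.0534 0.0583]
tray heads [np.float64(-150.2), np.float64(-61.2), np.float64(29.3), np.float64(119.0)]
plat [[ 0.4843 -0.0338  0.04  ]
 [ 0.4214  0.0827  0.04  ]] 118.34149808279949
(175, 287) 0.13777077 [ 0.013  -0.0425 -0.021 ]
(183, 287) 0.34212324 [-0.0927 -0.0982  0.159 ]
(165, 287) 0.13910389 [ 0.0123 -0.047  -0.0199]
(385, 287) 0.14109242 [ 0.0113  0.0432 -0.0182]
(393, 287) 0.13822888 [ 0.0128  0.0457 -0.0207]
(182, 315) 0.0 [ 0.0844  0.0006 -0.1424]
(383, 315) 0.14385635 [-0.0014  0.0433 -0.0195]
```

```bash
cat > f.py <<'E'
from h import *
d=np.load("w1.npz")["d"]
I=camera_info("wrist");T=I["tool_from_camera"]
v,u=np.mgrid[0:420,0:560]; n=cv2.undistortPoints(np.stack([u,v],-1).reshape(-1,1,2).astype(float),I["camera_matrix"],I["dist"]).reshape(-1,2)
P=(np.c_[n,np.ones(len(n))]*d.reshape(-1,1))@T[:3,:3].T+T[:3,3]; P[d.ravel()==0]=np.nan
P=P.reshape(420,560,3)
for v in (283,286,290,295,300,310,320,330,340):
    print(v,"L",[tuple((P[v,u]*1000).round(0)) for u in range(150,186,6)],"R",[tuple((P[v,u]*1000).round(0)) for u in range(380,410,6)])
E
python3 f.py | sed 's/np.float32//g; s/np.float64//g'
```

```text
283 L [((-113.0), (-150.0), (201.0)), ((-112.0), (-142.0), (199.0)), ((-89.0), (-119.0), (160.0)), ((13.0), (-46.0), (-18.0)), ((13.0), (-44.0), (-18.0)), ((12.0), (-42.0), (-17.0))] R [((-111.0), (112.0), (200.0)), ((13.0), (44.0), (-17.0)), ((13.0), (46.0), (-18.0)), ((13.0), (49.0), (-18.0)), ((-112.0), (139.0), (199.0))]
286 L [((-116.0), (-150.0), (201.0)), ((-116.0), (-143.0), (200.0)), ((13.0), (-48.0), (-20.0)), ((13.0), (-46.0), (-20.0)), ((12.0), (-43.0), (-19.0)), ((11.0), (-42.0), (-16.0))] R [((-116.0), (112.0), (201.0)), ((12.0), (43.0), (-19.0)), ((13.0), (45.0), (-20.0)), ((13.0), (48.0), (-21.0)), ((-115.0), (140.0), (199.0))]
290 L [((-121.0), (-150.0), (200.0)), ((-121.0), (-143.0), (199.0)), ((13.0), (-47.0), (-24.0)), ((13.0), (-45.0), (-23.0)), ((13.0), (-42.0), (-23.0)), ((9.0), (-42.0), (-16.0))] R [((-120.0), (112.0), (199.0)), ((10.0), (44.0), (-19.0)), ((13.0), (45.0), (-23.0)), ((14.0), (46.0), (-24.0)), ((13.0), (49.0), (-23.0))]
295 L [((9.0), (-53.0), (-21.0)), ((13.0), (-48.0), (-27.0)), ((13.0), (-46.0), (-28.0)), ((13.0), (-44.0), (-27.0)), ((12.0), 
[... 1036 characters left out ...]
4.0), (43.0), (-30.0)), ((8.0), (43.0), (-37.0)), ((11.0), (44.0), (-41.0))]
330 L [((13.0), (-43.0), (-49.0)), ((11.0), (-42.0), (-45.0)), ((7.0), (-42.0), (-41.0)), ((3.0), (-42.0), (-36.0)), ((-1.0), (-42.0), (-30.0)), ((-7.0), (-42.0), (-22.0))] R [((-176.0), (118.0), (200.0)), ((-4.0), (43.0), (-26.0)), ((1.0), (43.0), (-32.0)), ((5.0), (43.0), (-38.0)), ((9.0), (43.0), (-44.0))]
340 L [((10.0), (-43.0), (-50.0)), ((8.0), (-42.0), (-47.0)), ((4.0), (-42.0), (-43.0)), ((0.0), (-42.0), (-38.0)), ((-5.0), (-42.0), (-31.0)), ((-122.0), (-92.0), (115.0))] R [((-190.0), (120.0), (199.0)), ((-9.0), (43.0), (-26.0)), ((-4.0), (43.0), (-33.0)), ((0.0), (44.0), (-38.0)), ((5.0), (43.0), (-44.0))]
```

```bash
python3 -c "
from h import *
delta([.4492,.0852,.055],118.3)"
```

```text
pos [0.4508 0.0844 0.1998] yhead 117.71 delta [0.0009 0.0014 0.1448] twist -0.59 F [ 0.61 -0.6  -0.75] t 1.5333 gap 1.0034998046909804 tilt [-5.e-04 -4.e-04 -1.e+00]
```

Call:
carry_out --deltas "0 0 0.01 0; 0.001 0.001 0.03 -0.6; 0.001 0.0014 0.055 -0.6; 0.001 0.0014 0.08 -0.6; 0.001 0.0014 0.105 -0.6; 0.001 0.0014 0.125 -0.6; 0.001 0.0014 0.138 -0.6; 0.001 0.0014 0.14 -0.6"

```text
clock: 2.2
eef_pos: [0.4465, 0.0881, 0.0579]
orientation: [-0.002, -0.246, 0.969, 0.0]
wrist_force: [-0.4, -0.2, -0.5]
finger_gap: 0.998
```

```bash
python3 -c "
from h import *
delta([.4492,.0852,.032],118.3)
for n in ['scene','top','wrist']:
    im,d=read_camera(n)
    if n!='wrist':
        im=cv2.resize(im[190:320,200:380] if n=='scene' else im[140:290,170:350],None,fx=4,fy=4)
    cv2.imwrite(f'pics/{n}2.png',im[:,:,::-1])"
```

```text
pos [0.4465 0.0881 0.0579] yhead 118.5 delta [-0.0011 -0.0039  0.0259] twist 0.2 F [-0.4  -0.22 -0.51] t 2.2 gap 0.9975422471972769 tilt [-4.1e-03 -2.0e-04 -1.0e+00]
```

View pics/scene2.png

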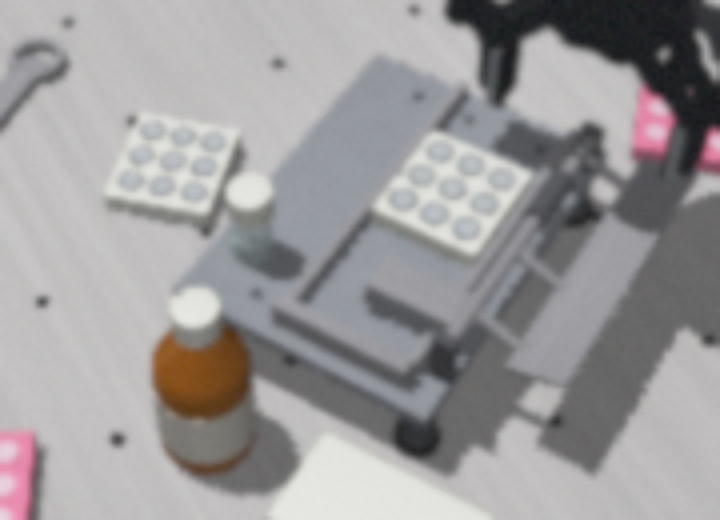

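View pics/wrist2.png

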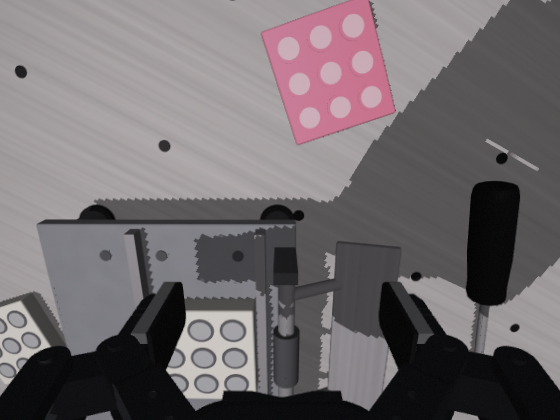

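```bash
python3 -c "
from h import *
delta([.4492,.0852,.032],118.3)
p,R,s=tool(); im,d=read_camera('wrist'); cv2.imwrite('pics/w3.png',im[:,:,::-1])
for nm,z,uv in [('barcorner in',.0525,(336,242)),('barcorner out',.0597,(400,248)),('platcorner',.04,(295,222)),('platL',.04,(38,224)),('tray rear edge',.052,(240,310)),('tray corner right',.052,(252,310))]:
    w=wray(z,[uv],p,R); print(nm,w.round(4),((w-p)@R).round(4))
"
```

```text
pos [0.4484 0.0878 0.0606] yhead 118.49 delta [ 0.0006 -0.0027  0.0286] twist 0.19 F [ 1.05 -0.39  0.42] t 2.35 gap 1.0007469723449507 tilt [ 1.e-04  1.e-04 -1.e+00]
barcorner in [[0.418  0.1013 0.0525]] [[0.0203 0.0264 0.0081]]
barcorner out [[0.4044 0.1262 0.0597]] [[0.0204 0.0547 0.0009]]
platcorner [[0.4221 0.0818 0.04  ]] [[0.026  0.0073 0.0206]]
platL [[ 0.4868 -0.0348  0.04  ]] [[ 0.0248 -0.126   0.0206]]
tray rear edge [[0.4739 0.078  0.052 ]] [[-0.0177 -0.0208  0.0086]]
tray corner right [[0.471  0.0834 0.052 ]] [[-0.0177 -0.0146  0.0086]]
```

View pics/w3.png

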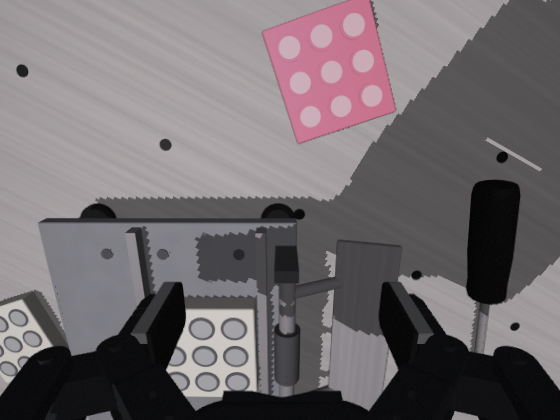

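Call:
carry_out --deltas "0 0 0.004 0; 0 0 0.009 0; 0 0 0.014 0; 0 0 0.018 0; 0 0 0.021 0; 0 0 0.024 0; 0 0 0.026 0; 0 0 0.026 0"

```text
clock: 3.07
eef_pos: [0.4489, 0.087, 0.0341]
orientation: [0.0, -0.245, 0.969, -0.0]
wrist_force: [1.6, -2.8, 4.4]
finger_gap: 0.999
```

```bash
python3 -c "
from h import *
for n in ['scene','wrist']:
    im,d=read_camera(n)
    if n!='wrist':
        im=cv2.resize(im[190:320,200:380] if n=='scene' else im[140:290,170:350],None,fx=4,fy=4)
    cv2.imwrite(f'pics/{n}4.png',im[:,:,::-1])
delta([.4492,.0852,.032],118.3)
"
```

```text
pos [0.4488 0.0871 0.0344] yhead 118.43 delta [ 0.0006 -0.0019  0.0024] twist 0.13 F [ 1.47 -0.83  4.71] t 3.1667 gap 1.0024635867322955 tilt [ 4.e-04  1.e-04 -1.e+00]
```

View pics/scene4.png

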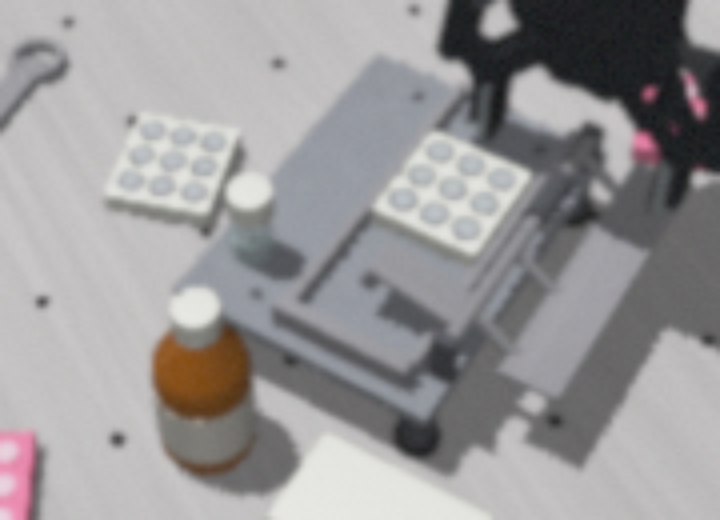

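View pics/wrist4.png

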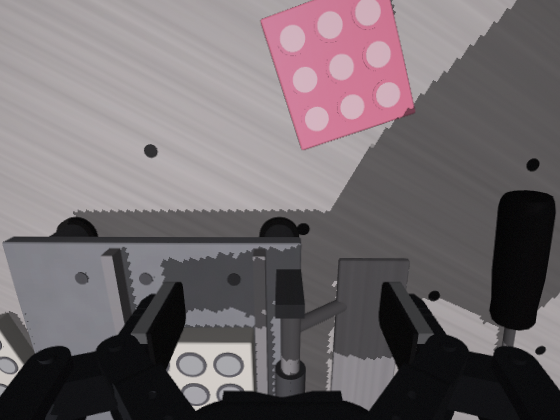

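Call:
carry_out --deltas "-0.002 0 0.002 0; -0.005 0 0.002 0; -0.009 0 0.002 0; -0.013 0 0.002 0; -0.017 0 0.002 0; -0.021 0 0.002 0; -0.024 0 0.002 0; -0.026 0 0.002 0"

```text
clock: 3.83
eef_pos: [0.4718, 0.0997, 0.0323]
orientation: [0.0, -0.246, 0.969, 0.0]
wrist_force: [-2.3, -1.0, 3.5]
finger_gap: 0.998
```

```bash
python3 -c "
from h import *
im,d=read_camera('scene')
im=cv2.resize(im[190:320,200:380],None,fx=4,fy=4)
cv2.imwrite('pics/scene5.png',im[:,:,::-1])
delta([.4492,.0852,.032],118.3)
"
```

```text
pos [0.472  0.0998 0.0323] yhead 118.44 delta [ 0.027  -0.0019  0.0003] twist 0.14 F [-1.81  0.07  3.77] t 3.8833 gap 1.0061727497372903 tilt [ 4.e-04  1.e-04 -1.e+00]
```

View pics/scene5.png

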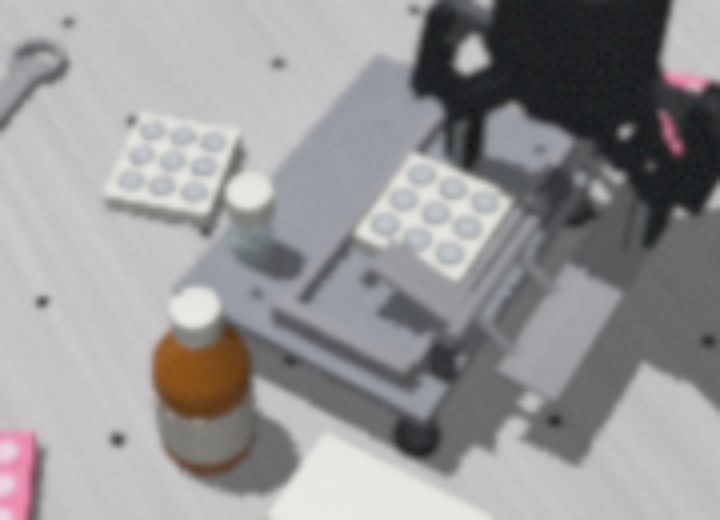

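Call:
carry_out --deltas "-0.003 0 0 0; -0.007 0 0 0; -0.011 0 0 0; -0.015 0 0 0; -0.019 0 0 0; -0.023 0 0 0; -0.027 0 0 0; -0.03 0 0 0"

```text
clock: 4.55
eef_pos: [0.4983, 0.114, 0.0323]
orientation: [0.0, -0.246, 0.969, -0.0]
wrist_force: [-3.4, -2.9, 3.6]
finger_gap: 0.999
```

Call:
carry_out --deltas "-0.002 0 0 0; -0.004 0 0 0; -0.006 0 0 0; -0.008 0 0 0; -0.01 0 0 0; -0.011 0 0 0; -0.012 0 0 0; -0.012 0 0 0"

```text
clock: 5.22
eef_pos: [0.5086, 0.1196, 0.0323]
orientation: [0.0, -0.246, 0.969, 0.0]
wrist_force: [-1.6, 0.1, 3.5]
finger_gap: 1.001
```

```bash
python3 -c "
from h import *
im,d=read_camera('scene')
im=cv2.resize(im[190:320,200:380],None,fx=4,fy=4)
cv2.imwrite('pics/scene6.png',im[:,:,::-1])
delta([.4492,.0852,.032],118.3)
"
```

```text
pos [0.5086 0.1196 0.0323] yhead 118.43 delta [ 0.0686 -0.002   0.0003] twist 0.13 F [-2.58 -0.6   4.14] t 5.2667 gap 0.9991305531380481 tilt [ 5.e-04  2.e-04 -1.e+00]
```

View pics/scene6.png

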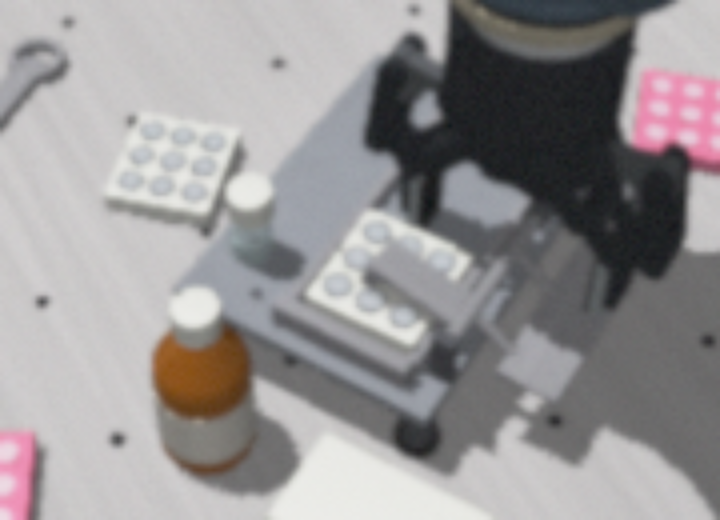

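Call:
carry_out --deltas "-0.0005 0 0 0; -0.001 0 0 0; -0.0015 0 0 0; -0.002 0 0 0; -0.0025 0 0 0; -0.0025 0 0 0; -0.0025 0 0 0; -0.0025 0 0 0"

```text
clock: 5.93
eef_pos: [0.5107, 0.1207, 0.0323]
orientation: [0.0, -0.246, 0.969, 0.0]
wrist_force: [-2.1, -1.0, 2.9]
finger_gap: 1.001
```

```bash
python3 -c "
from h import *
delta([.4492,.0852,.032],118.3)
p,R,s=tool();print(R.T@s['wrist_force'])
"
```

```text
pos [0.5107 0.1207 0.0323] yhead 118.43 delta [ 0.0709 -0.002   0.0003] twist 0.13 F [-2.11 -1.04  2.87] t 5.9333 gap 1.0013402230076214 tilt [ 2.e-04  1.e-04 -1.e+00]
[ 2.34768071  0.08545608 -2.86892549]
```

Still no stop contact; continue gently.

Call:
carry_out --deltas "-0.0005 0 0 0; -0.001 0 0 0; -0.0015 0 0 0; -0.002 0 0 0; -0.002 0 0 0; -0.002 0 0 0; -0.002 0 0 0; -0.002 0 0 0"

```text
clock: 6.6
eef_pos: [0.5124, 0.1217, 0.0323]
orientation: [0.0, -0.246, 0.969, 0.0]
wrist_force: [-2.0, -0.8, 4.2]
finger_gap: 1.002
```

```bash
python3 -c "
from h import *
im,d=read_camera('scene')
im=cv2.resize(im[220:300,240:340],None,fx=7,fy=7)
cv2.imwrite('pics/scene7.png',im[:,:,::-1])
delta([.4492,.0852,.032],118.3)
p,R,s=tool();print(R.T@s['wrist_force'])
"
```

```text
pos [0.5124 0.1217 0.0323] yhead 118.44 delta [ 0.0729 -0.002   0.0003] twist 0.14 F [-2.14 -0.71  4.  ] t 6.65 gap 1.005179885316291 tilt [ 2.e-04  0.e+00 -1.e+00]
[ 2.21440592  0.39269483 -3.99746626]
```

View pics/scene7.png

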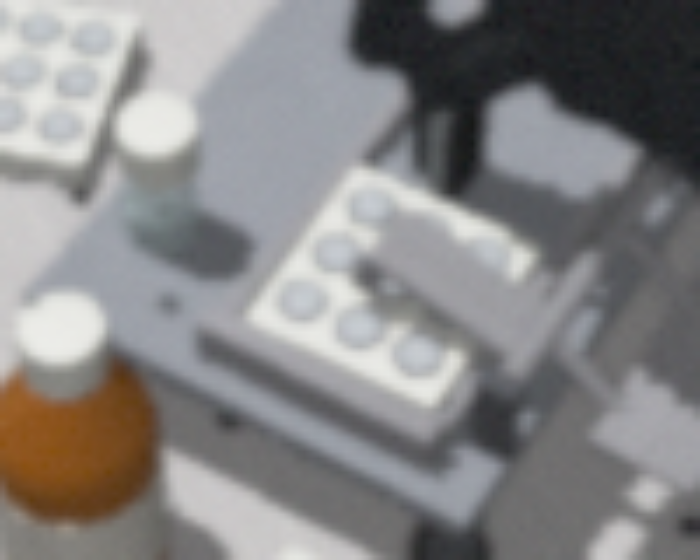

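Call:
carry_out --deltas "-0.0005 0 0 0; -0.001 0 0 0; -0.0015 0 0 0; -0.002 0 0 0; -0.002 0 0 0; -0.002 0 0 0; -0.002 0 0 0; -0.002 0 0 0"

```text
clock: 7.32
eef_pos: [0.514, 0.1226, 0.0323]
orientation: [-0.0, -0.246, 0.969, 0.0]
wrist_force: [-2.9, -0.7, 5.4]
finger_gap: 1.004
```

```bash
python3 -c "
from h import *
delta([.4492,.0852,.032],118.3)
p,R,s=tool();print(R.T@s['wrist_force'])
"
```

```text
pos [0.514  0.1226 0.0323] yhead 118.43 delta [ 0.0748 -0.002   0.0003] twist 0.13 F [-2.94 -0.68  5.42] t 7.3167 gap 1.004242836993122 tilt [-1.e-04  0.e+00 -1.e+00]
[ 2.90931666  0.80459878 -5.42382124]
```

Call:
carry_out --deltas "-0.0003 0 0 0; -0.0006 0 0 0; -0.001 0 0 0; -0.0013 0 0 0; -0.0015 0 0 0; -0.0015 0 0 0; -0.0015 0 0 0; -0.0015 0 0 0"

```text
clock: 7.98
eef_pos: [0.5143, 0.1228, 0.0322]
orientation: [-0.001, -0.245, 0.969, -0.0]
wrist_force: [-9.3, -5.9, 8.5]
finger_gap: 1.0
```

```bash
python3 -c "
from h import *
delta([.4492,.0852,.032],118.3)
p,R,s=tool();print(R.T@s['wrist_force'])
im,d=read_camera('scene')
cv2.imwrite('pics/scene8.png',cv2.resize(im[220:300,240:340],None,fx=7,fy=7)[:,:,::-1])
im,d=read_camera('top'); cv2.imwrite('pics/top8.png',cv2.resize(im[160:240,200:300],None,fx=7,fy=7)[:,:,::-1])
"
```

```text
pos [0.5143 0.1228 0.0322] yhead 118.41 delta [ 0.0751 -0.0021  0.0004] twist 0.11 F [-9.26 -5.91  8.48] t 7.9833 gap 1.0001989425513707 tilt [-2.8e-03 -7.0e-04 -1.0e+00]
[10.97828806 -0.78226522 -8.4535986 ]
```

View pics/scene8.png

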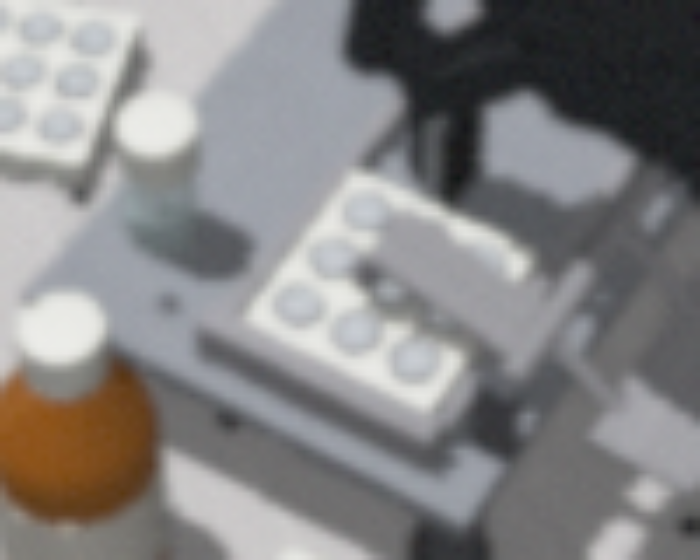

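View pics/top8.png

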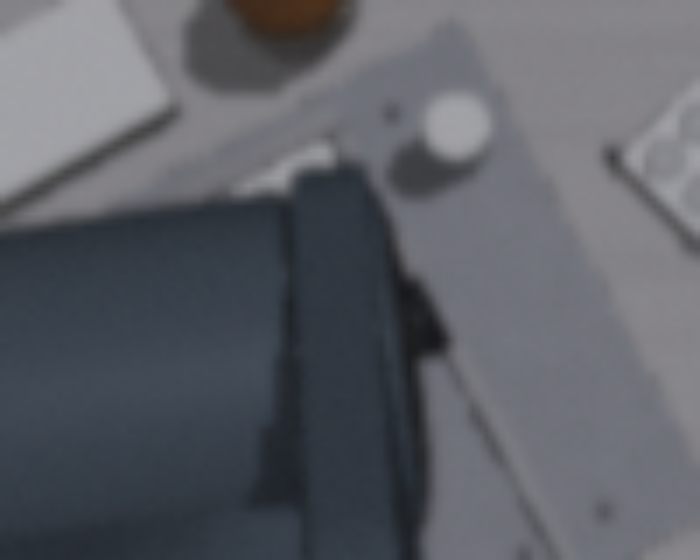

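Call:
carry_out --deltas "0.001 0 0 0; 0.002 0 0 0; 0.004 0 0 0; 0.006 0 0 0; 0.008 0 0 0; 0.009 0 0 0; 0.009 0 0 0; 0.009 0 0 0"

```text
clock: 8.75
eef_pos: [0.5077, 0.1189, 0.0324]
orientation: [0.0, -0.246, 0.969, -0.0]
wrist_force: [2.5, 0.1, 4.8]
finger_gap: 1.0
```

```bash
python3 -c "
from h import *
delta([.4492,.0852,.032],118.3)
p,R,s=tool();print(R.T@s['wrist_force'])
im,d=read_camera('scene')
cv2.imwrite('pics/scene9.png',cv2.resize(im[220:300,240:340],None,fx=7,fy=7)[:,:,::-1])
"
```

```text
pos [0.5077 0.1189 0.0324] yhead 118.44 delta [ 0.0675 -0.0018  0.0004] twist 0.14 F [2.5  0.1  4.76] t 8.75 gap 1.0000457463745083 tilt [ 4.e-04 -1.e-04 -1.e+00]
[-2.25296304 -1.10249225 -4.75456356]
```

View pics/scene9.png

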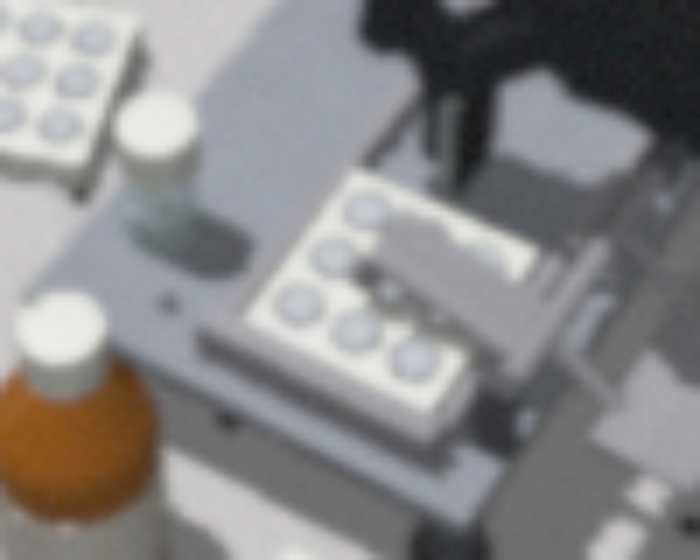

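The tray stays put against the stop, with the fingers backed off. Now raise slowly to let the clip down.

Call:
carry_out --deltas "0 0 -0.001 0; 0 0 -0.002 0; 0 0 -0.003 0; 0 0 -0.005 0; 0 0 -0.007 0; 0 0 -0.009 0; 0 0 -0.012 0; 0 0 -0.016 0"

```text
clock: 9.47
eef_pos: [0.5072, 0.1189, 0.0483]
orientation: [-0.0, -0.246, 0.969, -0.0]
wrist_force: [-0.8, -0.4, 0.5]
finger_gap: 0.999
```

Call:
carry_out --deltas "0 0 -0.008 0; 0 0 -0.02 0; 0 0 -0.035 0; 0 0 -0.055 0; 0 0 -0.075 0; 0 0 -0.09 0; 0 0 -0.1 0; 0 0 -0.1 0"

```text
clock: 10.13
eef_pos: [0.5084, 0.1191, 0.1505]
orientation: [0.002, -0.246, 0.969, -0.0]
wrist_force: [0.2, -0.0, -0.1]
finger_gap: 1.001
```

Call:
carry_out --deltas "0.015 0 -0.01 0; 0.04 0 -0.02 0; 0.07 0 -0.03 0; 0.1 0 -0.03 0; 0.13 0 -0.03 0; 0.15 0 -0.03 0; 0.16 0 -0.03 0; 0.16 0 -0.03 0"

```text
clock: 10.8
eef_pos: [0.3656, 0.0423, 0.178]
orientation: [-0.0, -0.245, 0.969, 0.0]
wrist_force: [-0.2, 0.2, -0.0]
finger_gap: 1.0
```

```bash
python3 -c "
from h import *
delta([.4492,.0852,.032],118.3)
im,d=read_camera('scene'); cv2.imwrite('pics/s10.png',cv2.resize(im[190:320,200:380],None,fx=4,fy=4)[:,:,::-1])
im,d=read_camera('top'); cv2.imwrite('pics/t10full.png',im[:,:,::-1]);cv2.imwrite('pics/t10.png',cv2.resize(im[140:290,170:350],None,fx=4,fy=4)[:,:,::-1])
"
```

```text
pos [0.3656 0.0423 0.178 ] yhead 118.38 delta [-0.0941 -0.0021  0.1459] twist 0.08 F [-0.17  0.22 -0.02] t 10.8 gap 0.9995698129125035 tilt [-9.e-04 -1.e-04 -1.e+00]
```

View pics/s10.png

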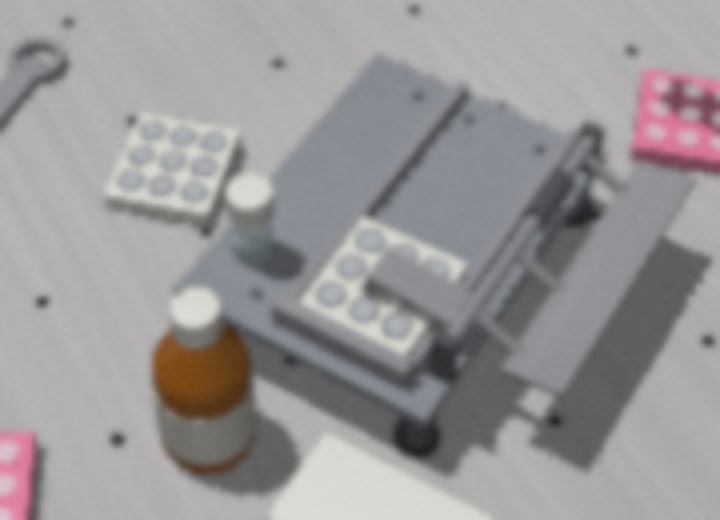

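View pics/t10.png

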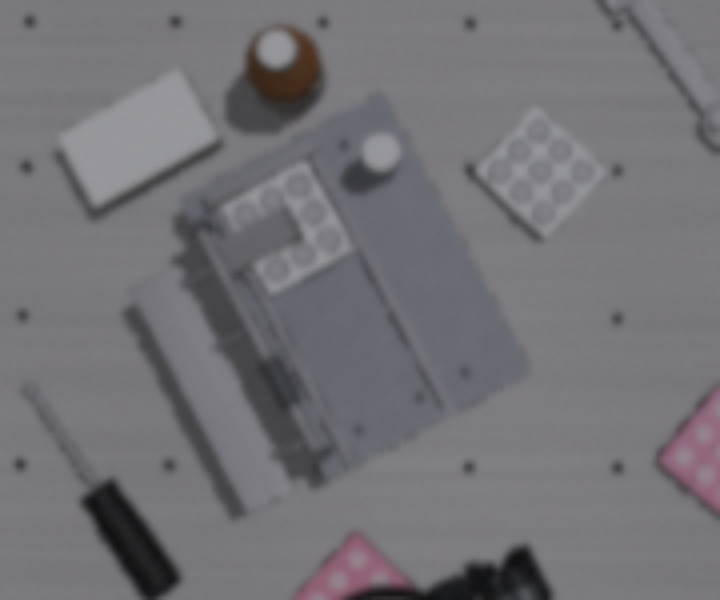

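```bash
python3 -c "
from h import *
c=lambda l:[(170+(a+.5)/4-.5,140+(b+.5)/4-.5) for a,b in l]
w=ray('top',c([(325,396),(409,352),(272,293),(355,248)]),.052)
print(w, np.linalg.norm(w[2]-w[0]),np.linalg.norm(w[3]-w[1]))
delta([.4492,.0852,.032],118.3)
close_job()"
```

```text
[[0.47155225 0.08275036 0.052     ]
 [0.4967861  0.03522677 0.052     ]
 [0.52987942 0.11344124 0.052     ]
 [0.55586909 0.06640155 0.052     ]] 0.06590893949368258 0.06680319546191345
pos [0.3677 0.0429 0.1784] yhead 118.41 delta [-0.0917 -0.0016  0.1464] twist 0.11 F [ 0.17  0.15 -0.29] t 10.9 gap 0.9942709834501294 tilt [ 7.e-04  1.e-04 -1.e+00]
the job is handed in; nothing more can be done
```

I pressed the clip's bar down with one fingertip, which lifted the nose. With the bar held down, the other fingertip pushed the tray along the channel until the force on the fingers rose to about 11 N at the end stop. I then backed the fingers off about 8 mm with the bar still held, raised them slowly so the clip came down on the tray, and moved clear. The job was handed in at about 10.9 s; no verdict was reported.

**Last checks:**
- **Tray position:** the scene and top pictures show the tray flat against the stop. Its measured travel was about 66 mm from about x = -33 mm, so it ends at about +32 to +33 mm in the stage's frame, with the measurement good to about 2 mm.
- **Clip:** the pictures show the leaf lowered onto the tray and the bar risen to a height between pressed and rest. I did not measure the clip's angle or its contact force directly.
- **Robot and bystanders:** the wrist force was near zero once clear. The bystanders visible in the final close-up pictures looked unmoved. I judged this by eye, without measuring. The puck and part of the spanner were outside those crops.

**Disagreement:** the first estimates of the stage's origin, from the bar and from the platform's corners, differed by about 3 mm. That is why I pushed the last few millimetres in small steps until I felt the stop.

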